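# Shroud the guide turret and hold a test probe in its bore

### The job

Slide the larger loose collar over the hollow metal turret on the control panel, down until it rests on the turret's shoulder, and let it go. Then take the test probe from its stand, lower its rod into the turret's bore without touching the turret, and finish while still holding the probe still and upright, its tip on the bore's axis and about 35 mm below the turret's rim. Leave everything else where it is.

Things in the scene. Friction and masses are not known exactly. Their poses are not given: they have to be found in the camera images.
- collar_centre (a point): centre, 20 mm above its foot, of the larger grey plastic collar: a loose upright tube, outer diameter 56, inner diameter 41, height 40 mm, about 60 g. It stands on the bench; the smaller collar stands near it and the two may swap places. z is its axis (up).
- small_collar_centre (a point): centre of the smaller grey plastic collar, a loose bystander, outer diameter 38, inner diameter 24, height 40 mm: does not fit the turret, not to be moved.
- turret_mouth (a point): centre of the rim at the top of the turret, 90 mm above the bench. The turret, bare aluminium, stands fixed on the panel: a round flange (diameter 64, height 15 mm, its top is the shoulder) and on it a tube 55 mm tall, outer diameter 35, with an open blind bore of diameter 22, depth 55 mm. z: bore axis, up. Breakers, up to 71 mm above the plate, start 80 mm to its +x; nothing else is nearer than 75 mm.
- turret_shoulder (a point): point on the turret's axis at the level of the shoulder, 55 mm below the rim, on which the collar comes to rest (its centre is then 20 mm above this point and its top 15 mm below the rim). Same axes as the rim's point.
- turret: the turret; origin on its axis at the top of the panel's back plate, 70 mm below the rim and 20 mm above the bench.
- probe_handle (a point): centre of the probe's handle. The probe is a loose tool, about 120 g: a black square handle, 28 by 28 mm and 70 mm tall, its flat sides facing this point's x and y, and below it, on the same axis, a steel rod of diameter 10, length 85 mm. z is its axis, up. It starts upright in the stand, the handle's underside resting on the stand's top.
- probe_tip (a point): centre of the rod's lower end, 120 mm below the handle's centre. Same axes as the handle.
- stand: fixed holder of the probe: a pale grey block 50 by 50 mm on a 90 by 90 by 8 mm foot, its top 100 mm above the bench, with one upright hole of diameter 19 mm through which the rod hangs to 15 mm above the bench: the probe must rise 90 mm to be clear. Origin under its centre, on the bench.
- screwdriver_grip (a point): a screwdriver lying on the bench, bystander (a point on its handle)
- spare_breaker_top (a point): a loose cream-coloured breaker, 80 by 36 mm, 70 mm tall, bystander (centre of its top)
- strippers_pivot (a point): wire strippers lying on the bench, 180 mm long, bystander (their pivot)
- marker_mid (a point): a marker pen lying on the bench, 130 mm long, bystander (its middle)
- tape_roll_mid (a point): a black roll of tape of diameter 90 and height 19 mm lying flat, bystander (its centre)
There are look-alikes about, which are no part of the job. What is shaped like the part that bears probe_handle but blue or purple is not meant.

How it is judged:
On the way, in this order (a step that is already met when the one before it is completed fails the run):
1. the larger collar, held by the gripper, is round the turret's tube, its foot at least 6 mm below the rim (contact force between the fingers and collar above 0.5 N and horizontal distance between collar_centre and turret_mouth below 0.006 m and z of collar_centre in the frame of turret_mouth below 0.014 m), for 0.1 s.
2. the collar rests on the shoulder, let go (horizontal distance between collar_centre and turret_mouth below 0.005 m and z of collar_centre in the frame of turret_shoulder between 0.0165 and 0.0235 m and angle between collar_centre's own z axis and vertical below 0.08 rad and contact force between the fingers and collar below 0.05 N), for 0.2 s.
3. the held probe's tip is inside the bore (contact force between the fingers and probe above 0.5 N and horizontal distance between probe_tip and turret_mouth below 0.007 m and z of probe_tip in the frame of turret_mouth below -0.005 m), for 0.1 s.
At the end, for the whole second after the job is handed in: Collar released on the shoulder (height within 3.5 mm, sideways 5 mm, tilt 0.08 rad); probe held by the gripper, touching nothing else, at rest (under 15 mm/s), upright within 0.07 rad, its tip within 3.5 mm of the bore axis and 25 to 45 mm below the rim (all of step 2 and contact force between the fingers and probe above 0.5 N and contact force between probe and turret below 0.05 N and contact force between probe and collar below 0.05 N and contact force between probe and stand below 0.05 N and horizontal distance between probe_tip and turret_mouth below 0.0035 m and horizontal distance between probe_handle and turret_mouth below 0.01 m and angle between probe_handle's own z axis and vertical below 0.07 rad and z of probe_tip in the frame of turret_mouth between -0.045 and -0.025 m and linear speed of each of probe, collar below 0.015 m/s); the arm keeps its last pose, push and grip.
It fails at once if the probe touches the turret (contact force between probe and turret above 0.1 N).
It fails at once if a bystander is moved over 20 mm (distance of any of small_collar_centre, screwdriver_grip, spare_breaker_top, strippers_pivot, marker_mid, tape_roll_mid from where it was at the start of the episode above 0.02 m).
It also fails if it takes over 64 s, if anything falls off the work surface, if the arm or the gripper's body presses on something with over 40 N, if the wrist force passes 120 N, or if a joint passes its speed limit or range.

### The arm

A 6-joint arm with a two-finger parallel gripper is mounted at the origin on the work surface. World frame = base frame: x ahead of the robot, y to its left, z up, the work surface at z = 0. Lengths are in m, angles in rad, forces in N, time in s.
With the tool pointing down it reaches from about 0.325 to 0.9 m from the base axis. Payload 6.1 kg.
Tool frame: the origin (TCP) lies midway between the tips of the shut fingers; the grasp point (between the pads) lies 19 mm behind it; z points along the fingers, y is the line along which they close (so a half turn about z gives the same grasp; the last joint's range is limited). The gripper opens to 85 mm and grips with 20 to 120 N. Pads are 22 mm wide; open, the fingers measure 114 mm over their backs; the gripper's body (76 mm by 85 mm) begins 54 mm behind the grasp point. The pads swing forward as they close: fully open they stand 13 mm farther back than shut.
Start: joints at [1.183, 0.22, 1.526, -0, 1.395, -0.126], TCP at [0.162, 0.604, 0.209] pointing down, gripper open.
Joint ranges: [-2.98, 2.98], [-0.91, 2.08], [0.09, 2.57], [-1.24, 4.39], [0.2, 2.65], [-2.68, 2.68]. Speed limits (rad/s): [2.57, 2.57, 3.01, 3.14, 3.14, 3.14].

### API

Orientations are given as [roll, pitch, yaw] about the fixed x, y, z axes, in that order (R = Rz(yaw) Ry(pitch) Rx(roll)).
In Python, from plant import movep, move_l, set_joints, gripper_to, hold, inverse_kinematics, observe, get_image, get_calibration, Unreachable, job_done gives the robot as it stands. Calls block until the motion is done:
- movep(position, orientation): joint-space move of the TCP to a pose.
- move_l(position, feed=0.15, rotation=None, max_force=None): straight line of the TCP; rotation=None keeps the orientation; feed is the mean speed in m/s. With max_force (N) it stops when the force on the tool has changed by that much, and returns True; else False.
- set_joints(angles): joint-space move.
- gripper_to(opening, f_grip=None): finger opening in m; f_grip is the grip in N (None keeps the last); returns when the fingers have stopped.
- hold(seconds).
- inverse_kinematics(position, orientation): joint angles nearest the present ones, or None.
- observe(): the state.
- get_image(name): name is "side" or "top"; returns (picture, depth): 384x512x3 uint8, red, green, blue; 384x512 float32, m along the optical axis (not along the pixel's ray), 0 where there is no reading.
- get_calibration(name): a dict with "intrinsics" (3x3 intrinsics, pixels), "world_from_camera" (4x4, takes a point from camera to world coordinates). Camera axes: x right, y down, z forward; pixel columns grow to the right and rows downward; lengths in m; the calibration is good to about 2 mm. A picture is of the moment at which its call begins. get_calibration takes no time and is no camera call.
A pose or a line that the arm cannot do raises Unreachable and nothing moves.
- job_done(): hands the job in; it is judged then, once.
The state is a dict: "time_s": time; "q": joint angles; "joint_velocities": joint speeds; "joint_torque": joint torques, N m; "eef_pos": TCP position; "tcp_rot": TCP orientation; "ft_force": force on the tool from outside, world axes, zero at the start; "torque": the same for the moment, N m; "opening": finger opening in m; "grasp_force": force on a finger pad.
Only numpy, scipy, OpenCV 4.12 (cv2) and the standard library are available. Lean on these libraries where they do the work, as an engineer would, in place of code of your own. Each camera call takes 0.05 s, during which the arm holds its last target. There are 200 camera calls.

## Working session

There is one attempt and no reset: what is moved stays moved. The work goes in short steps, each a Python script; the robot and the scene stay as the last script left them, time stands still between calls to the robot, and variables do not carry over. Pictures are saved under pics/ and viewed, at most 10 in all, crops included, and the job is handed in when it is done.

```bash
mkdir -p pics; ls; python3 - <<'E'
from plant import *
import cv2,numpy as np
for n in("top","side"):
    p,d=get_image(n);np.savez("img_%s.npz"%n,p=p,d=d)
    cv2.imwrite("pics/%s0.png"%n,cv2.resize(p[:,:,::-1],(800,600),interpolation=cv2.INTER_CUBIC))
    c=get_calibration(n);print(n,c["intrinsics"],c["world_from_camera"].round(4) if hasattr(c["world_from_camera"],'round') else c)
E
```

```text
pics
top [[451.97095581   0.         254.60259465]
 [  0.         451.97095581 176.49065504]
 [  0.           0.           1.        ]] [[ 1.8600e-02 -9.8930e-01  1.4470e-01  3.4410e-01]
 [-9.9980e-01 -1.8800e-02  1.0000e-04  6.6000e-03]
 [ 2.7000e-03 -1.4460e-01 -9.8950e-01  1.4114e+00]
 [ 0.0000e+00  0.0000e+00  0.0000e+00  1.0000e+00]]
side [[494.32853249   0.         256.50978495]
 [  0.         494.32853249 192.80671495]
 [  0.           0.           1.        ]] [[ 0.8036 -0.3121  0.5068 -0.1333]
 [-0.5952 -0.412   0.69   -0.8952]
 [-0.0065 -0.8561 -0.5168  0.7903]
 [ 0.      0.      0.      1.    ]]
```

View pics/top0.png

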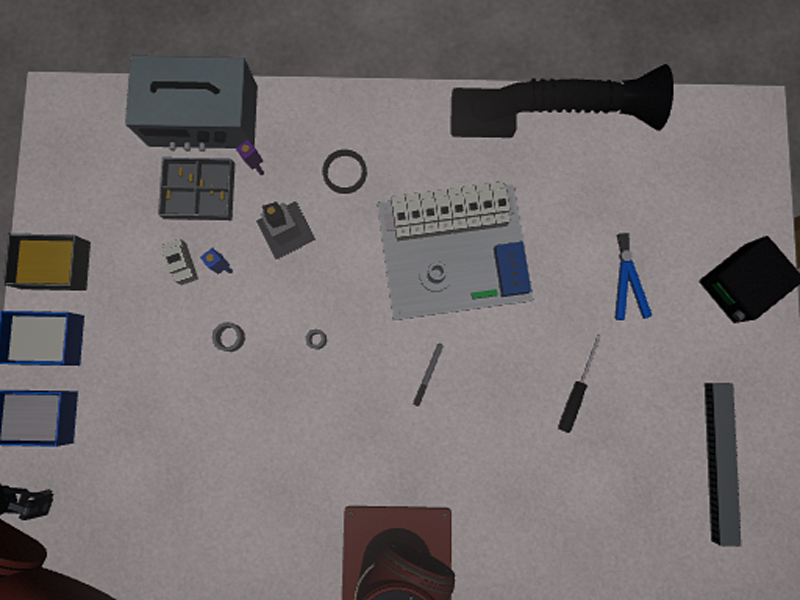

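View pics/side0.png

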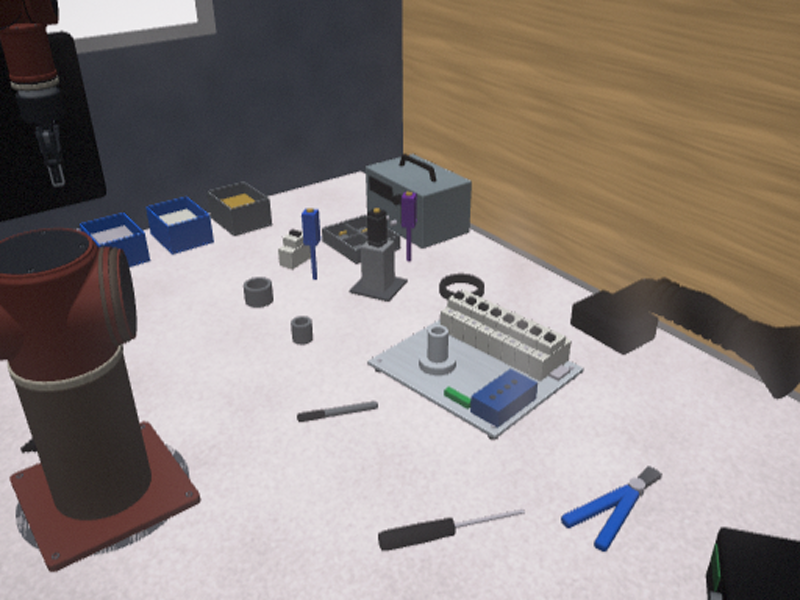

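The top view (800x600) shows two collars: one at (228,336) and a smaller one at (316,339). The wider one at (228,336) is the target. The turret rim is at (436,271). There are three probe-shaped things: black in the stand at (274,212), blue at (212,260) and purple at (247,152). The black one in the stand fits, since blue and purple are excluded. I'll measure these and confirm with a crop.

```bash
cat > h.py <<'E'
from plant import *
import numpy as np,cv2
from scipy.optimize import least_squares
def cloud(n,p=None,d=None):
    if d is None:p,d=get_image(n)
    c=get_calibration(n);K=np.array(c["intrinsics"]);T=np.array(c["world_from_camera"])
    v,u=np.mgrid[:384,:512]
    P=np.stack([(u-K[0,2])/K[0,0]*d,(v-K[1,2])/K[1,1]*d,d],-1)@T[:3,:3].T+T[:3,3]
    P[d==0]=np.nan
    return p,P
def ray(n,uv,z):
    c=get_calibration(n);K=np.array(c["intrinsics"]);T=np.array(c["world_from_camera"])
    uv=np.atleast_2d(uv).astype(float)
    r=np.c_[(uv-K[:2,2])/[K[0,0],K[1,1]],np.ones(len(uv))]@T[:3,:3].T
    return (T[:3,3]+r*((z-T[2,3])/r[:,2:]))[:,:2]
def pix(n,X):
    c=get_calibration(n);K=np.array(c["intrinsics"]);T=np.array(c["world_from_camera"])
    x=K@(T[:3,:3].T@(np.array(X)-T[:3,3]));return x[:2]/x[2]
E
python3 - <<'E'
from h import *
a=np.load("img_top.npz");p,P=cloud("top",a["p"],a["d"]);Z=P[...,2]
s=.64
for name,(u,v),z in [("big",(228,336),.04),("small",(316,339),.04),("turret",(436,271),.09),("probe",(274,212),.17)]:
    u*=s;v*=s;c=ray("top",(u,v),z)[0];w=np.hypot(P[...,0]-c[0],P[...,1]-c[1])<.05
    m=w&(np.abs(Z-z)<.008);q=np.argwhere(m)[:,::-1].astype(np.float32)
    xy=ray("top",q,z);ce,r=cv2.minEnclosingCircle(xy.astype(np.float32)*1000);rc=cv2.minAreaRect(xy.astype(np.float32)*1000)
    print(name,c.round(4),len(q),"medz",np.nanmedian(Z[m]).round(4),"mean",xy.mean(0).round(4),"circ",np.round(ce,1),round(r,1),"rect",np.round(rc[0],1),np.round(rc[1],1),round(rc[2],1))
b=a["p"][:,:,::-1]
c1=cv2.resize(b[115:235,110:210],(500,600),interpolation=cv2.INTER_CUBIC)
c2=cv2.resize(b[150:210,250:310],(300,300),interpolation=cv2.INTER_CUBIC)
s_=np.load("img_side.npz")["p"][:,:,::-1];c3=cv2.resize(s_[120:190,215:275],(300,300))
cv2.imwrite("pics/crop1.png",np.hstack([c1,np.vstack([c2,c3])]))
E
```

```text
big [0.4205 0.3334] 136 medz 0.0389 mean [0.4206 0.3375] circ [421.1 336.8] 28.2 rect [420.6 337.7] [55.1 53.9] 72.9
small [0.4179 0.1628] 70 medz 0.0401 mean [0.4196 0.1657] circ [419.2 165.1] 18.4 rect [419.3 165.1] [33.4 33.3] 1.9
turret [ 0.5478 -0.0655] 65 medz 0.0892 mean [ 0.549  -0.0667] circ [548.9 -66.1] 17.3 rect [549.2 -66.8] [29.9 32.6] 1.1
probe [0.6373 0.2316] 103 medz 0.1698 mean [0.6396 0.2366] circ [639.3 235.6] 19.0 rect [639.4 236.8] [29.8 28.5] 17.5
```

View pics/crop1.png

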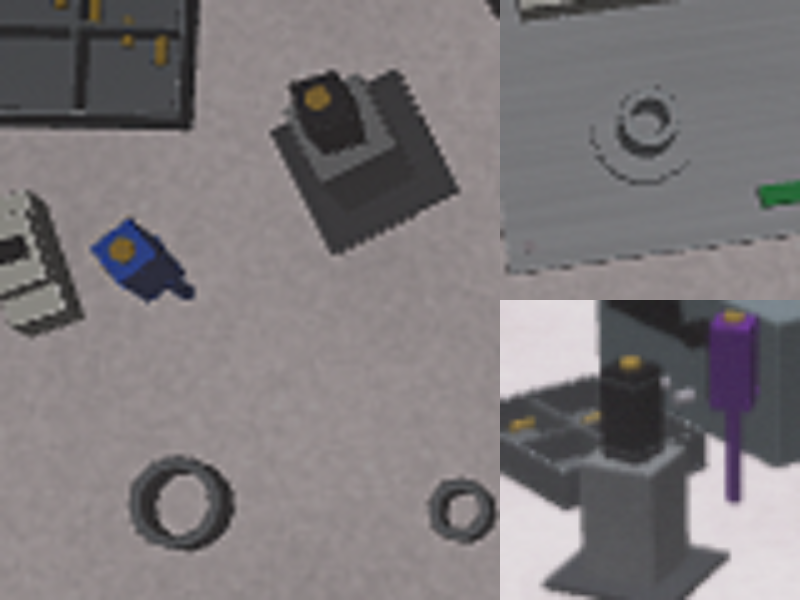

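The crop confirms all three. The larger collar is on the left, with a fitted radius of 28 mm against 18 mm for the other. The black-handled probe is in the stand at (320,110) of the crop. The turret is at top right. Collar first.

```bash
python3 - <<'E'
from h import *
o=observe();print(o["time_s"],o["tcp_rot"],o["opening"])
pi=np.pi
for X in([.4208,.337,.005],[.549,-.0665,.04],[.6395,.2365,.12]):
  for y in(0,pi/2,-pi/2,pi):print(X,round(y,2),inverse_kinematics(X,[pi,0,y]))
R=[pi,0,0]
R=[pi,0,0] if inverse_kinematics([.4208,.337,.005],R) is not None and inverse_kinematics([.549,-.0665,.04],R) is not None else [pi,0,pi]
C=[.4208,.337]
movep([*C,.09],R);print(observe()["time_s"])
print(move_l([*C,.006],feed=.1,max_force=15))
gripper_to(.045,f_grip=30);o=observe();print(o["time_s"],o["opening"],o["grasp_force"],o["eef_pos"])
move_l([*C,.15],feed=.15)
T=[.549,-.0665]
movep([*T,.15],R);o=observe();print(o["time_s"],o["opening"],o["grasp_force"],o["eef_pos"],o["ft_force"])
for n in("top","side"):
    p,d=get_image(n);np.savez("im1_%s.npz"%n,p=p,d=d)
u,v=pix("side",[*T,.13]).astype(int);u2,v2=pix("top",[*T,.13]).astype(int)
f=lambda n,u,v:cv2.resize(np.load("im1_%s.npz"%n)["p"][v-45:v+45,u-30:u+30,::-1],(400,600),interpolation=cv2.INTER_CUBIC)
print(u,v,u2,v2)
cv2.imwrite("pics/h1.png",np.hstack([f("side",u,v),f("top",u2,v2)]))
E
```

```text
0.1 [-3.13988105e+00 -2.22257399e-04  2.87981725e+00] 0.08501243934111732
[0.4208, 0.337, 0.005] 0 [ 5.28945529e-01  2.63110740e-01  1.89668778e+00 -4.44089210e-16
  9.81794138e-01  2.09974186e+00]
[0.4208, 0.337, 0.005] 1.57 [ 5.28945529e-01  2.63110740e-01  1.89668778e+00 -4.44089210e-16
  9.81794138e-01  5.28945529e-01]
[0.4208, 0.337, 0.005] -1.57 [ 0.52894553  0.26311074  1.89668778  0.          0.98179414 -2.61264712]
[0.4208, 0.337, 0.005] 3.14 [ 0.52894553  0.26311074  1.89668778  0.          0.98179414 -1.0418508 ]
[0.549, -0.0665, 0.04] 0 [-2.63155510e-01  2.37000838e-01  1.84908313e+00 -4.44089210e-16
  1.05550869e+00  1.30764082e+00]
[0.549, -0.0665, 0.04] 1.57 [-0.26315551  0.23700084  1.84908313  0.          1.05550869 -0.26315551]
[0.549, -0.0665, 0.04] -1.57 None
[0.549, -0.0665, 0.04] 3.14 [-0.26315551  0.23700084  1.84908313  0.          1.05550869 -1.83395184]
[0.6395, 0.2365, 0.12] 0 [ 2.38686917e-01  4.23167511e-01  1.44522306e+00 -4.44089210e-16
  1.27320209e+00  1.80948324e+00]
[0.6395, 0.2365, 0.12] 1.57 [ 2.38686917e-01  4.23167511e-01  1.44522306e+00 -4.44089210e-16
  1.27320209e+00  2.38686917e-01]
[0.6395, 0.2365, 0.12] -1.57 None
[0.6395, 0.2365, 0.12] 3.14 [ 0.23868692  0.42316751  1.44522306  0.          1.27320209 -1.33210941]
2.025
False
3.4333 0.05473692752644039 30.3430306725204 [0.4214164  0.33736715 0.00734991]
6.1 0.054456644537766115 31.753563601523638 [ 0.54896186 -0.06545031  0.14985704] [0.64727224 0.35645702 0.18139811]
279 197 280 170
```

View pics/h1.png

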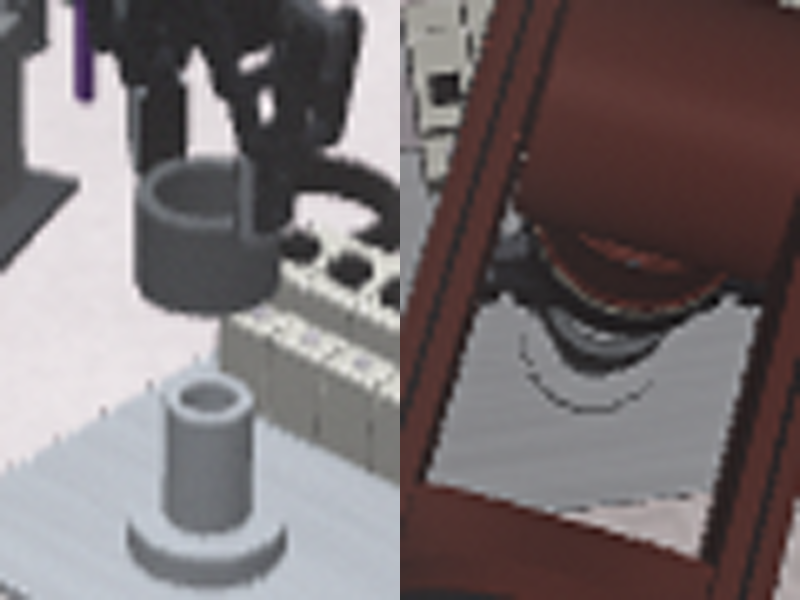

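The side crop shows the collar held upright, spanning crop columns 135–280. It is centred over the tube (165–250). I'll compare the two axes from this same side depth picture.

```bash
python3 - <<'E'
from h import *
a=np.load("im1_side.npz");p,P=cloud("side",a["p"],a["d"]);cam=np.array(get_calibration("side")["world_from_camera"])[:3,3]
T=np.array([.549,-.0665])
def fit(zlo,zhi,R,lab):
    d=P[...,:2]-T;r=np.hypot(*np.moveaxis(d,-1,0))
    w=(cam[:2]-T)/np.linalg.norm(cam[:2]-T)
    m=(r<R+.008)&(r>R-.009)&(P[...,2]>zlo)&(P[...,2]<zhi)&((d@w)>0.2*R)
    q=P[m][:,:2]
    s=least_squares(lambda c:np.hypot(q[:,0]-c[0],q[:,1]-c[1])-R,T,loss="soft_l1",f_scale=.001)
    print(lab,m.sum(),s.x.round(4),"rms",np.sqrt((s.fun**2).mean()).round(4),"z",P[m][:,2].min().round(4),P[m][:,2].max().round(4))
fit(.045,.085,.0175,"tube");fit(.10,.2,.028,"collar")
for zl in(.115,.125,.135,.145,.155):fit(zl,zl+.01,.028,"c%.3f"%zl)
E
```

```text
tube 159 [ 0.5505 -0.0663] rms 0.0019 z 0.0452 0.0847
collar 327 [ 0.5491 -0.0659] rms 0.0026 z 0.1401 0.1999<stdin>:10: RuntimeWarning: Mean of empty slice.
  ret = ret.dtype.type(ret / rcount)
Traceback (most recent call last):
ValueError: zero-size array to reduction operation minimum which has no identity
```

```bash
python3 - <<'E'
from h import *
T=[.5497,-.0670]
r=move_l([*T,.105],feed=.1,max_force=8);o=observe();print(r,o["eef_pos"],o["ft_force"])
if not r:
    r=move_l([*T,.041],feed=.04,max_force=8);o=observe();print(r,o["time_s"],o["eef_pos"],o["ft_force"],o["opening"])
E
```

```text
False [ 0.54977654 -0.06686938  0.10501674] [-0.08218235  0.07676153 -0.21866452]
True 8.2667 [ 0.54953231 -0.06698869  0.04242287] [-0.85469191  0.79415834  4.69601004] 0.0547457075321317
```

```bash
python3 - <<'E'
from h import *
gripper_to(.085);o=observe()
move_l([o["eef_pos"][0],o["eef_pos"][1],.16],feed=.15)
print(o["opening"],observe()["time_s"])
a=np.load("img_side.npz");p,P=cloud("side",a["p"],a["d"])
H=np.array([.6395,.2365]);r=np.hypot(P[...,0]-H[0],P[...,1]-H[1])
m=(r<.03)&(P[...,2]>.107)&(P[...,2]<.165);q=P[m][:,:2]
def res(x):
    c,s=np.cos(x[2]),np.sin(x[2]);d=(q-x[:2])@np.array([[c,-s],[s,c]])
    return np.abs(d).max(1)-.014
for t0 in(.1,.3,.5):
    s=least_squares(res,[*H,t0],loss="soft_l1",f_scale=.001);print(m.sum(),s.x[:2].round(4),np.degrees(s.x[2]).round(1),s.cost*1e6)
# same from top, all handle points
a=np.load("img_top.npz");p,P=cloud("top",a["p"],a["d"])
r=np.hypot(P[...,0]-H[0],P[...,1]-H[1]);m=(r<.026)&(P[...,2]>.16);xy=P[m][:,:2].astype(np.float32)*1000
print(cv2.minAreaRect(xy),len(xy))
m=(np.hypot(P[...,0]-.63,P[...,1]-.22)<.09)&(abs(P[...,2]-.008)<.003)&(p.max(2)<90)
print("foot",cv2.minAreaRect(P[m][:,:2].astype(np.float32)*1000))
E
```

```text
0.08508006642047317 9.625
217 [0.641 0.238] 20.9 218.1224439333198
217 [0.6411 0.2379] 22.7 217.67199848716322
217 [0.6411 0.2379] 22.7 217.6719984879818
((640.3173217773438, 237.1576690673828), (28.696325302124023, 27.591354370117188), 19.182636260986328) 106
foot ((639.515625, 236.7578125), (90.04279327392578, 87.51604461669922), 28.509323120117188)
```

```bash
python3 - <<'E'
from h import *
pi=np.pi;R=[pi,0,np.radians(20)];H=[.640,.237]
o=observe();e=o["eef_pos"];move_l([e[0],e[1],.23],feed=.2)
movep([*H,.23],R);o=observe();print(o["time_s"],o["eef_pos"])
def snap(t):
    for n in("top","side"):
        p,d=get_image(n);np.savez("%s_%s.npz"%(t,n),p=p,d=d)
snap("im2")
r=move_l([*H,.116],feed=.12,max_force=10);o=observe();print(r,o["eef_pos"],o["ft_force"])
f=lambda n,X,w=30,h=45:(lambda c:cv2.resize(np.load("im2_%s.npz"%n)["p"][c[1]-h:c[1]+h,c[0]-w:c[0]+w,::-1],(400,600),interpolation=cv2.INTER_CUBIC))(pix(n,X).astype(int))
snap("im3")
g=lambda n,X,w=30,h=45:(lambda c:cv2.resize(np.load("im3_%s.npz"%n)["p"][c[1]-h:c[1]+h,c[0]-w:c[0]+w,::-1],(400,600),interpolation=cv2.INTER_CUBIC))(pix(n,X).astype(int))
cv2.imwrite("pics/h2.png",np.hstack([f("side",[.549,-.0665,.06]),g("side",[*H,.13])]))
for n in("top","side"):
    a=np.load("im3_%s.npz"%n);p,P=cloud(n,a["p"],a["d"])
    if n=="top":
        for z in(.09,.075):
            m=(np.hypot(P[...,0]-.549,P[...,1]+.0665)<.035)&(abs(P[...,2]-z)<.006);xy=ray("top",np.argwhere(m)[:,::-1],z).astype(np.float32)*1000
            print(z,len(xy),np.round(cv2.minEnclosingCircle(xy)[0],1),cv2.minEnclosingCircle(xy)[1],np.nanmedian(P[m][:,2]),np.round(cv2.minAreaRect(xy)[0],1))
E
```

```text
11.3333 [0.63997695 0.23563845 0.22957766]
False [0.64082896 0.23721156 0.11727357] [-0.35275078 -0.37710618 -0.89790511]
0.09 60 [549.1 -66.4] 16.984317779541016 0.08954088385346615 [549.2 -66.8]
0.075 136 [548.  -67.4] 27.772441864013672 0.07489891717314423 [548.5 -67.7]
```

View pics/h2.png

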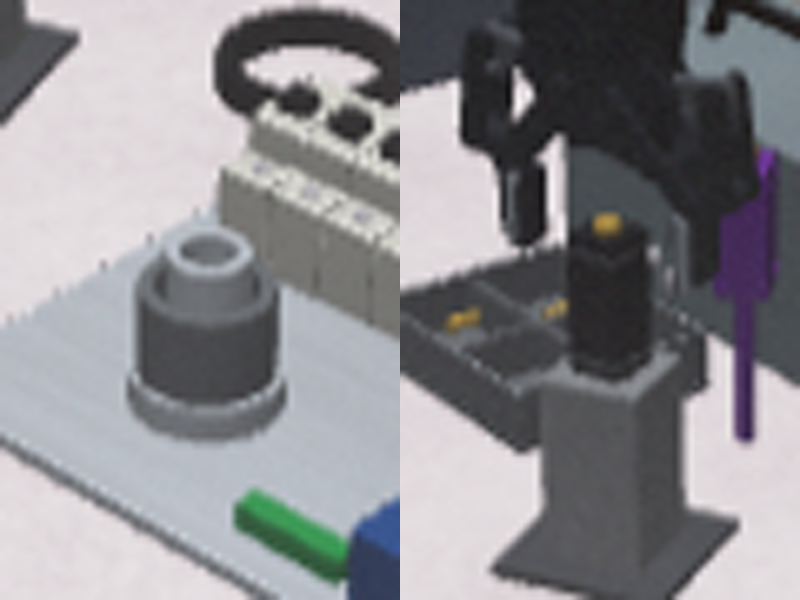

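The left crop shows the collar seated flat on the shoulder. The top view puts it about 1 mm from the turret axis. On the right, the open fingers straddle the black handle at (608,290). I'll grip, lift and carry it high above the turret.

```bash
python3 - <<'E'
from h import *
pi=np.pi;R=[pi,0,np.radians(20)];H=observe()["eef_pos"][:2];T=[.549,-.0667]
gripper_to(.02,f_grip=50);o=observe();print(o["time_s"],o["opening"],o["grasp_force"],o["eef_pos"],o["ft_force"])
move_l([*H,.235],feed=.1);o=observe();print(o["opening"],o["ft_force"])
if o["opening"]>.024:
    movep([*T,.235],R);hold(.5);o=observe();print(o["time_s"],o["eef_pos"],o["tcp_rot"],o["opening"],o["grasp_force"])
    for n in("top","side"):
        p,d=get_image(n);np.savez("im4_%s.npz"%n,p=p,d=d)
    u,v=pix("side",[*T,.16]).astype(int)
    cv2.imwrite("pics/h3.png",cv2.resize(np.load("im4_side.npz")["p"][v-75:v+75,u-50:u+50,::-1],(400,600),interpolation=cv2.INTER_CUBIC));print(u-50,v-75)
E
```

```text
13.1917 0.027399479499557563 50.751898884773254 [0.64010936 0.23701434 0.11620731] [-0.41603916  0.50413436  1.59628713]
0.027220270137208066 [-1.57988768 -0.33580143 -0.80757181]
16.2417 [ 0.54905252 -0.06647498  0.23491373] [-3.14150822e+00  1.37871283e-04  3.49474785e-01] 0.027204061206308434 50.375956892967224
230 111
```

View pics/h3.png

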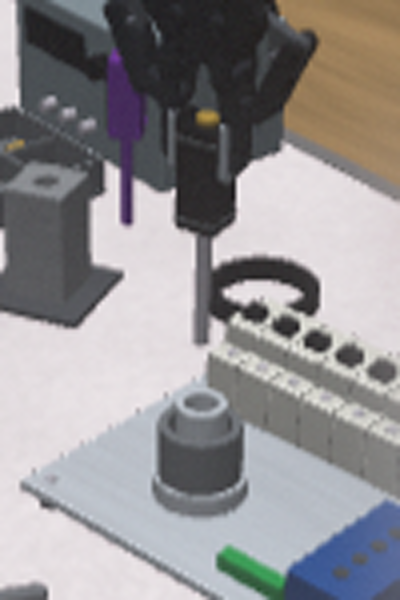

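The probe is held above the turret. The rod runs from crop (204,235) to its tip at (201,343), and the turret mouth is at (203,402). I'll fit the rod axis relative to the turret from this depth picture.

```bash
cat > rod.py <<'E'
from h import *
def rod(f,T,zlo,zhi,R=.005):
    a=np.load(f);p,P=cloud("side",a["p"],a["d"]);cam=np.array(get_calibration("side")["world_from_camera"])[:3,3]
    m=(np.hypot(P[...,0]-T[0],P[...,1]-T[1])<R+.012)&(P[...,2]>zlo)&(P[...,2]<zhi)
    q=P[m];z0=q[:,2].mean()
    def res(x):
        c=x[:2]+np.outer(q[:,2]-z0,x[2:]);return np.hypot(*(q[:,:2]-c).T)-R
    s=least_squares(res,[*T,0,0],loss="soft_l1",f_scale=.001)
    return m,q,z0,s
E
python3 - <<'E'
from rod import *
T=[.5495,-.0665]
m,q,z0,s=rod("im4_side.npz",T,.13,.192)
print("rod",len(q),z0,s.x.round(4),"zmin",q[:,2].min(),"rms",np.sqrt((s.fun**2).mean()))
print("tip",(s.x[:2]+s.x[2:]*(.115-z0)).round(4))
v,u=np.nonzero(m)
for r in range(v.min(),v.max()+1):
    if (v==r).any():print(r,round(u[v==r].mean(),2),(v==r).sum(),end=" | ")
print()
for z in(.19,.15,.12,.09):print(pix("side",[*T,z]).round(2))
# handle tilt
m,q,z0,s=rod("im4_side.npz",T,.205,.225,.014);print("handle rows",len(q),s.x.round(4),q[:,2].min())
a=np.load("im4_side.npz");_,P=cloud("side",a["p"],a["d"])
mm=(np.hypot(P[...,0]-T[0],P[...,1]-T[1])<.0205)&(P[...,2]>.085)&(P[...,2]<.096)
v,u=np.nonzero(mm);print("rim px",(u.min()+u.max())/2,u.mean(),(v.min()+v.max())/2,len(u), P[mm][:,2].max())
E
```

```text
rod 77 0.16303479002043322 [ 5.501e-01 -6.590e-02 -2.730e-02  5.000e-04] zmin 0.13341328122296037 rms 0.001816626214267898
tip [ 0.5515 -0.0659]
177 280.5 4 | 178 280.5 4 | 179 280.5 4 | 180 280.5 4 | 181 280.5 4 | 182 280.5 4 | 183 280.5 4 | 184 280.5 4 | 185 280.5 4 | 186 280.5 4 | 187 280.5 4 | 188 280.5 4 | 189 280.5 4 | 190 280.0 3 | 191 280.0 3 | 192 279.5 4 | 193 279.5 4 | 194 279.5 4 | 195 279.5 4 | 196 280.0 3 | 
[280.4  176.46]
[280.11 190.29]
[279.89 200.36]
[279.69 210.19]
handle rows 46 [ 0.5512 -0.065  -0.4522 -0.6771] 0.20518645744102026
rim px 280.0 280.0701754385965 211.5 57 0.09080816402426861
```

Relative to the turret axis the tip is within about 1 mm, with tilt under 0.03 rad. The bore clearance is 6 mm, so I'll descend.

```bash
python3 - <<'E'
from rod import *
T=[.5493,-.0669]
r=move_l([*T,.1562],feed=.05,max_force=5);hold(.5);o=observe();print(r,o["time_s"],o["eef_pos"],o["ft_force"],o["opening"],o["grasp_force"],np.abs(o["joint_velocities"]).max())
p,d=get_image("side");np.savez("im5_side.npz",p=p,d=d)
m,q,z0,s=rod("im5_side.npz",T,.097,.135);print(len(q),z0,s.x.round(4))
u,v=pix("side",[*T,.12]).astype(int)
cv2.imwrite("pics/h4.png",cv2.resize(p[v-45:v+45,u-30:u+30,::-1],(400,600),interpolation=cv2.INTER_CUBIC))
E
```

```text
False 18.5667 [ 0.54929615 -0.06691134  0.15619727] [-0.54087234  0.38338092 -1.25443526] 0.027125396515549967 50.37700116634369 0.0013239313858406316
41 0.11462941205989853 [ 0.5501 -0.0661  0.034  -0.0051]
```

View pics/h4.png

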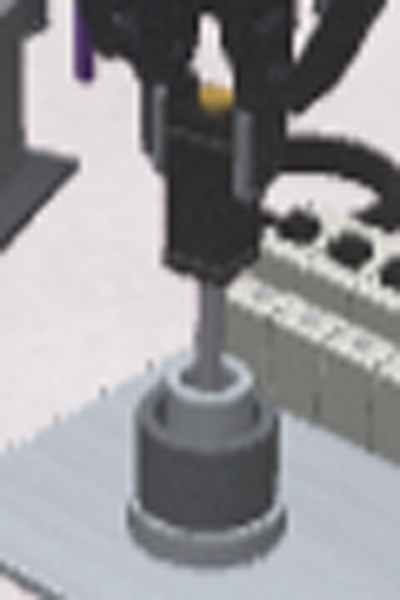

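The rod, at crop (209,375), enters the middle of the bore at (208,380). In the same camera, its fitted axis is within about 0.5 mm of the tube's axis. Handing in.

```bash
python3 -c "
from plant import *
print(job_done())"
```

```text
the job is handed in; nothing more can be done
None
```

The job is handed in at about 19 s on the robot's clock, with no verdict returned: the larger collar rests released on the turret's shoulder, about 1 mm off axis, and the gripper still holds the probe upright, its tip about 35 mm below the rim and roughly 0.5 mm off the bore axis by the last camera fit.

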